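# Swap the open tin on the tea counter

## Robot

A 6-joint arm with a two-finger parallel gripper is mounted at the origin on the work surface. World frame = base frame: x ahead of the robot, y to its left, z up, the work surface at z = 0. Lengths are in m, angles in rad, forces in N, time in s.
With the tool pointing down it reaches from about 0.25 to 0.775 m from the base axis. Payload 4 kg.
Tool frame: the origin (TCP) lies at the very end of the fingers, on their centre line; the grasp point (between the pads) lies 19 mm behind it; z points along the fingers, y is the direction in which the jaws open and shut (so a half turn about z gives the same grasp; the last joint's range is limited). The gripper opens to 94 mm and grips with 3 to 60 N. Pads are 16 mm wide; open, the fingers measure 119 mm over their backs; the gripper's body (75 mm by 177 mm) begins 78 mm behind the grasp point.
Start: joints at [-1.25, 0.087, 1.371, -0, 1.684, -0.103], TCP at [0.226, -0.501, 0.206] pointing down, gripper open.
Joint ranges: [-3.1, 3.1], [-0.76, 2.03], [0.27, 2.55], [-1.08, 4.22], [0.17, 2.65], [-2.57, 2.57]. Speed limits (rad/s): [2.79, 2.79, 3.14, 3.14, 3.14, 3.14].

## Interface

Orientations are given as [roll, pitch, yaw] about the fixed x, y, z axes, in that order (R = Rz(yaw) Ry(pitch) Rx(roll)).
In Python, from bench import robot, snapshot, calibration gives the robot as it stands. The module is installed in compiled form; this text tells all that it offers.
- The arm moves only by the tool servo_tool, never from a script. Its argument "series" is text: rows parted by semicolons, each of 5 numbers parted by spaces: the closure, from -1 (fully open) to 1 (shut), then the shift along the tool's x, y, z in cm, then the turn about the tool's z in rad. A call has 1 to 20 rows; each row is the pose to reach, as a shift and turn from the pose commanded when the call began, along the tool's axes at that moment; what a row does not reach only later rows make up. A row lasts 1/12 s, in which the tool goes at most 41.7 mm and 7.16 degrees, less where a joint would pass 70% of its speed; a pose out of reach is approached as far as the arm can. A call with a gripper value outside its range is refused whole. The fingers move at their own pace and stop on an object; the grip force is fixed at half the most. Time passes only in rows, so rows that repeat a pose let the fingers close. It gives the time, the measured TCP pose, the force and the opening at its end, in the units of the state.
- robot.get_obs(): the state, without advancing time (a new reading comes with each control period).
- snapshot(name): name is "side" or "top" or "wrist"; returns (picture, depth): 400x640x3 uint8, red, green, blue; 400x640 float32, m along the optical axis (not along the pixel's ray), 0 where there is no reading.
- calibration(name): a dict with "fx", "fy", "cx", "cy" (pixels), "rvec" (rotation vector, rad) and "tvec" (3), from world to camera coordinates, as OpenCV has them; the wrist camera has in their place "tool_from_camera" (4x4, takes a point from camera to tool coordinates, whose origin is the TCP and whose axes are the flange's). Camera axes: x right, y down, z forward; pixel columns grow to the right and rows downward; lengths in m; the calibration is good to about 2 mm. A picture is of the moment at which its call begins: read the wrist's pose just before it. calibration takes no time and is no camera call.
- robot.close_job(): hands the job in, once; it reports no verdict.
The state is a dict: "time": time; "joint_positions": joint angles; "qvel": joint speeds; "joint_torque": joint torques, N m; "tool_pos": TCP position; "ee_rot": TCP orientation; "wrist_force": force on the tool from outside, world axes, zero at the start; "wrist_torque": the same for the moment, N m; "width": finger opening in m.
Only numpy, scipy, OpenCV 4.12 (cv2) and the standard library are available. Lean on these libraries where they do the work, as an engineer would, in place of code of your own. Each camera call takes 0.05 s, during which the arm holds its last target. There are 200 camera calls.

## Task

Tea is next: press down the lid of the orange-lidded tin, which was left ajar, until its touch latch catches and it stays shut, and press the shut lid of the green-lidded tin so that it springs ajar and stays so. Either may be done first. Leave the blue-lidded tin shut, and do not knock the stack of orange cups.

Things in the scene. Friction and masses are not known exactly. Their poses are not given: they have to be found in the camera images.
- green_pad (a point): Press point on the green-lidded steel tin, which starts shut: centre of the upper face of a bare-metal disc (34 mm across, 2 mm proud) on its green lid, 142 mm above the worktop when shut. Axes turn with the lid: x points to the hinge, 90 mm away, towards the robot; z out of the lid, upright when shut. Tin 120 (x) by 100 (y) mm, 126 mm tall, fixed; lid 122 by 106 mm, hinged at the edge towards the robot.
- orange_pad (a point): The same point on the orange-lidded tin, built alike but left ajar: lid leaning up 0.31 rad at the edge far from the robot, disc about 27 mm higher and 6 mm nearer the hinge than when shut. A press on any lid's disc down to its stop, 8 mm below the shut level, switches the latch: on letting go a shut lid springs ajar, an ajar one stays shut. Less than 6 mm may do nothing. Spring 4 to 7 N at the disc, then a hard stop.
- blue_pad (a point): The same point on the blue-lidded tin, built like the green one. It starts shut and must stay so. The three tins stand side by side in any order, 20 to 170 mm between them, each turned by up to 0.25 rad.
- cups: Three stacked orange plastic cups, one loose piece 76 mm across at the rims and 134 mm tall, about 120 g, standing beyond the tins; origin at the centre of the underside, z up.

How it is judged:
At the end, for the whole second after the job is handed in: The orange lid is latched shut (within 0.06 rad of level), the green lid stands ajar (more than 0.2 rad), the blue lid is still shut (within 0.06 rad), and the cups stand upright within 20 mm of where they were (angle between each of orange_pad, blue_pad's own z axis and vertical below 0.06 rad and angle between green_pad's own z axis and vertical above 0.2 rad and angle between cups's own z axis and vertical below 0.15 rad and distance of cups from where it was at the start of the episode below 0.02 m); the robot touches nothing.
It fails at once if the blue-lidded tin is opened (angle between blue_pad's own z axis and vertical above 0.15 rad).
It fails at once if the stack of cups is knocked over or away (distance of cups from where it was at the start of the episode above 0.03 m or angle between cups's own z axis and vertical above 0.3 rad).
It also fails if it takes over 45 s, if anything falls off the work surface, if the arm or the gripper's body presses on something with over 40 N, if the wrist force passes 120 N, or if a joint passes its speed limit or range.

## Working session

There is one attempt and no reset: what is moved stays moved. The work goes in short steps, Python scripts to look and compute and a tool call to move; the robot and the scene stay as the last step left them, time stands still between calls to the robot, and variables do not carry over. Pictures are saved under pics/ and viewed, about 8 in all and at most 12, crops included, and the job is handed in when it is done.

Besides the shell and the picture viewer there is one more tool, called after ">>>" as a command line: name --argument value ..., lists and objects as JSON in quotes. servo_tool: Moves the arm, as the interface text tells. Its arguments: {"type":"object","properties":{"series":{"type":"string"}},"required":["series"]}

```bash
mkdir -p pics; cat > h.py <<'E'
import numpy as np, cv2
from bench import robot, snapshot, calibration
def cam(n):
    c=calibration(n); K=np.array([[c['fx'],0,c['cx']],[0,c['fy'],c['cy']],[0,0,1.]])
    return c,K
def world(n,d):
    c,K=cam(n); v,u=np.mgrid[:400,:640]
    P=np.stack([(u-K[0,2])/K[0,0]*d,(v-K[1,2])/K[1,1]*d,d],-1)
    R=cv2.Rodrigues(np.array(c['rvec'],float))[0]
    return (P-np.array(c['tvec']).ravel())@R
E
python3 - <<'E'
from h import *
o=robot.get_obs(); print(o)
for n in ('top','side'):
    p,d=snapshot(n); np.savez(n+'.npz',p=p,d=d); cv2.imwrite(f'pics/{n}0.png',p[...,::-1])
    c,_=cam(n); print(n,c)
E
```

```text
{'time': 0.0, 'joint_positions': array([-1.25009119e+00,  8.79546755e-02,  1.37220832e+00, -4.11699810e-05,
        1.68359908e+00, -1.03141478e-01]), 'qvel': array([ 0.00149719,  0.00103072,  0.00036094,  0.00030049, -0.00218617,
       -0.00072674]), 'joint_torque': array([ 1.97382273e-03, -3.40170550e+01, -3.02427328e+01,  7.21273036e-02,
        3.28494329e-02, -1.76642443e-04]), 'tool_pos': array([ 0.22599034, -0.50083836,  0.20432766]), 'ee_rot': array([-3.13943055e+00, -1.82659736e-04,  4.23841831e-01]), 'wrist_force': array([ 0.2059172 ,  0.284131  , -0.06143164]), 'wrist_torque': array([ 0.00491918,  0.06928448, -0.03277003]), 'width': 0.09439923726371761}
top {'fx': 414.65396959789524, 'fy': 414.65396959789524, 'cx': 322.26108379968866, 'cy': 197.90272300021735, 'rvec': array([ 2.20028437, -2.15220449,  0.09272964]), 'tvec': array([0.00658553, 0.64810925, 1.03567958])}
side {'fx': 428.99433385764524, 'fy': 428.99433385764524, 'cx': 318.5941278780686, 'cy': 188.58670435474704, 'rvec': array([ 2.31629288, -0.61172954,  0.2669155 ]), 'tvec': array([-0.55715605,  0.32818654,  0.77885641])}
```

View pics/top0.png

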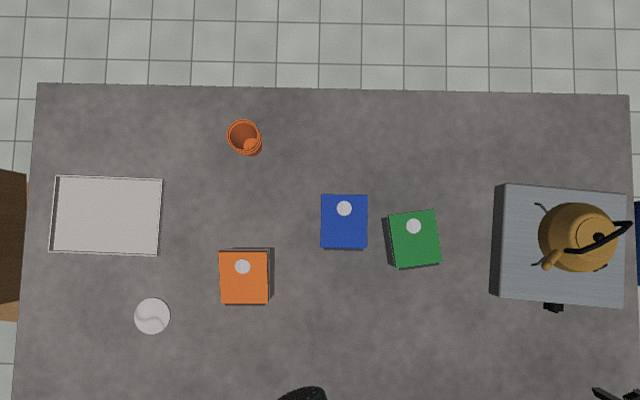

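View pics/side0.png

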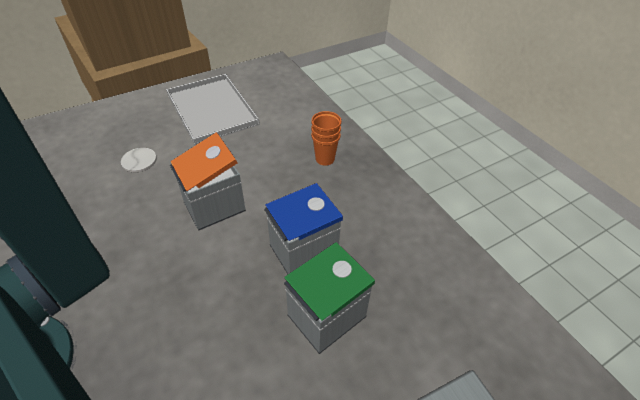

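The top view shows the orange disc at about (243,267), blue at (344,208), green at (413,226), and the cups at (244,137), beyond the orange tin. The orange lid is ajar in the side view. Next I'll measure the discs and lid outlines.

```bash
cat > m.py <<'E'
from h import *
def discs(tag=''):
    for n,seeds in (('top',dict(orange=(243,267),blue=(344,208),green=(413,226))),('side',dict(orange=(213,153),blue=(316,204),green=(342,269)))):
        p,d=snapshot(n); W=world(n,d); hsv=cv2.cvtColor(p,cv2.COLOR_RGB2HSV)
        c,K=cam(n); R=cv2.Rodrigues(np.array(c['rvec'],float))[0]; o=-R.T@np.array(c['tvec']).ravel()
        hue=dict(orange=(5,18),blue=(105,130),green=(45,85))
        m=((hsv[...,1]<60)&(hsv[...,2]>140)).astype(np.uint8)
        _,L,st,ce=cv2.connectedComponentsWithStats(m)
        for k,s in seeds.items():
            l=L[s[1],s[0]]; q=W[(L==l)&(d>0)]; u=ce[l]
            ray=R.T@np.linalg.solve(K,[u[0],u[1],1]); z=.169 if k=='orange' else .142
            X=o+ray*(z-o[2])/ray[2]
            lm=cv2.inRange(hsv,(hue[k][0],100,40),(hue[k][1],255,255)); n2,L2,s2,_=cv2.connectedComponentsWithStats(lm)
            j=min(range(1,n2),key=lambda i:abs(s2[i,0]+s2[i,2]/2-s[0])+abs(s2[i,1]+s2[i,3]/2-s[1])-(s2[i,4]>500)*1000)
            w=W[(L2==j)&(d>0)]; w=w[w[:,2]>.11]
            nv=np.linalg.svd(w-w.mean(0),full_matrices=False)[2][2]; nv*=np.sign(nv[2])
            print(n,k,'disc px',u.round(1),l and st[l,4],'depth med',np.median(q,0).round(4),'ray',X.round(4),'lid mean',w.mean(0).round(3),'rect',[np.round(t,3) for t in cv2.minAreaRect(w[:,:2].astype(np.float32))],'tilt',np.arccos(nv[2]).round(3), 'az',np.arctan2(nv[1],nv[0]).round(2))
if __name__=='__main__': discs()
E
python3 m.py
python3 - <<'E'
from h import *
z=np.load('top.npz'); W=world('top',z['d']); print('cups',W[125:155:6,244].round(3))
E
```

```text
top orange disc px [242.1 265.8] 174 depth med [0.482  0.1932 0.1691] ray [0.4822 0.193  0.169 ] lid mean [0.455 0.191 0.158] rect [array([0.456, 0.192]), array([0.118, 0.107]), np.float64(1.221)] tilt 0.309 az -3.12
top blue disc px [343.9 207.9] 176 depth med [ 0.6157 -0.0293  0.1438] ray [ 0.6161 -0.0292  0.142 ] lid mean [ 0.585 -0.029  0.141] rect [array([ 0.587, -0.029]), array([0.106, 0.122]), np.float64(89.441)] tilt 0.018 az -3.14
top green disc px [413.2 225.5] 180 depth med [ 0.5786 -0.1871  0.1437] ray [ 0.5795 -0.1878  0.142 ] lid mean [ 0.548 -0.191  0.141] rect [array([ 0.55 , -0.192]), array([0.122, 0.105]), np.float64(9.185)] tilt 0.02 az 2.99
side orange disc px [212.5 151.9] 134 depth med [0.4821 0.1926 0.1704] ray [0.4825 0.1939 0.169 ] lid mean [0.454 0.184 0.158] rect [array([0.455, 0.191]), array([0.117, 0.111]), np.float64(2.349)] tilt 0.306 az -3.02
side blue disc px [315.5 203.6] 165 depth med [ 0.6164 -0.0298  0.145 ] ray [ 0.6173 -0.0277  0.142 ] lid mean [ 0.584 -0.036  0.142] rect [array([ 0.587, -0.03 ]), array([0.123, 0.108]), np.float64(0.109)] tilt 0.032 az -2.0
side green disc px [341.5 268.5] 249 depth med [ 0.5795 -0.1876  0.1448] ray [ 0.5807 -0.1862  0.142 ] lid mean [ 0.547 -0.198  0.142] rect [array([ 0.551, -0.193]), array([0.122, 0.107]), np.float64(8.994)] tilt 0.022 az -2.25
cups [[0.815 0.214 0.101]
 [0.809 0.221 0.066]
 [0.801 0.227 0.032]
 [0.792 0.232 0.003]
 [0.749 0.206 0.133]]
```

The depth and ray estimates from both views agree to within about 2 mm, and the disc heights are as expected. I'll go to above green first, swinging left before moving out so the arm stays clear of the stove.

>>> servo_tool --series "1 19.7 -25.6 0 0;1 19.7 -25.6 0 0;1 19.7 -25.6 0 0;1 19.7 -25.6 0 0;1 19.7 -25.6 0 0;1 19.7 -25.6 0 0;1 19.7 -25.6 0 0;1 19.7 -25.6 0 0;1 19.7 -25.6 0 0;1 45.2 -14 0 0;1 45.2 -14 0 0;1 45.2 -14 0 0;1 45.2 -14 0 0;1 45.2 -14 0 0;1 45.2 -14 0 0;1 45.2 -14 0 0;1 45.2 -14 0 0;1 45.2 -14 0 0;1 45.2 -14 0 0;1 45.2 -14 0 0"

```text
time: 1.87
tool_pos: [0.5795, -0.1885, 0.206]
ee_rot: [3.141, 0.0, 0.423]
wrist_force: [-0.9, 0.6, -0.6]
width: 0.0005
```

>>> servo_tool --series "1 0 0 3 0;1 0 0 5.2 0;1 0 0 5.6 0;1 0 0 5.6 0;1 0 0 5.6 0"

```text
time: 2.28
tool_pos: [0.5804, -0.1883, 0.1511]
ee_rot: [3.14, -0.001, 0.423]
wrist_force: [-0.4, 0.2, 0.9]
width: 0.0009
```

```bash
python3 - <<'E'
from h import *
p,d=snapshot('side'); cv2.imwrite('pics/s1.png',cv2.resize(p[190:350,230:430],None,fx=3,fy=3)[...,::-1])
E
```

```text
(no output)
```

View pics/s1.png

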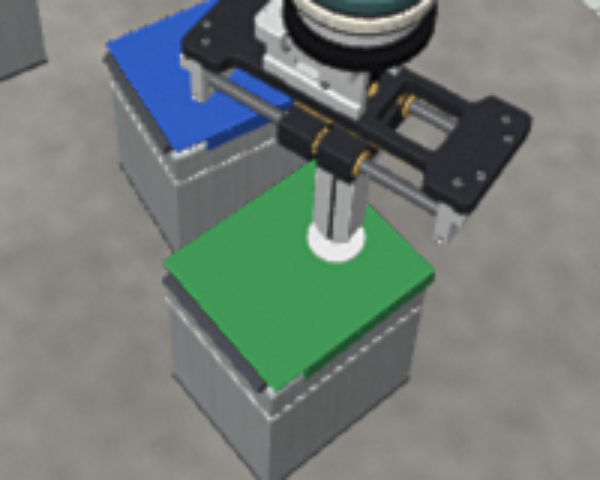

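The crop shows the shut fingers right above the green disc at about (335,240), with the gripper body well clear of blue. I'll press in stages and watch the force.

>>> servo_tool --series "1 0 0 0.5 0;1 0 0 1 0;1 0 0 1.3 0;1 0 0 1.3 0;1 0 0 1.3 0"

```text
time: 2.75
tool_pos: [0.582, -0.1884, 0.138]
ee_rot: [3.138, -0.003, 0.424]
wrist_force: [2.9, -0.8, 5.7]
width: 0.0005
```

>>> servo_tool --series "1 0 0 0.1 0;1 0 0 0.2 0;1 0 0 0.3 0;1 0 0 0.3 0;1 0 0 0.3 0"

```text
time: 3.17
tool_pos: [0.5821, -0.1885, 0.1349]
ee_rot: [3.138, -0.003, 0.424]
wrist_force: [3.1, -1.1, 4.7]
width: 0.0005
```

>>> servo_tool --series "1 0 0 0.1 0;1 0 0 0.2 0;1 0 0 0.2 0;1 0 0 0.2 0"

```text
time: 3.5
tool_pos: [0.5822, -0.1885, 0.1347]
ee_rot: [3.137, -0.004, 0.424]
wrist_force: [1.0, 0.0, 10.1]
width: 0.0005
```

The arm is on the hard stop: the height no longer changes and the force has risen to 10 N. Retracting.

>>> servo_tool --series "1 0 0 -1 0;1 0 0 -3 0;1 0 0 -6 0;1 0 0 -9 0;1 0 0 -10 0;1 0 0 -10 0;1 0 0 -10 0"

```text
time: 4.08
tool_pos: [0.5801, -0.1877, 0.2304]
ee_rot: [-3.14, 0.001, 0.424]
wrist_force: [0.1, 0.3, -0.8]
width: 0.0004
```

```bash
python3 - <<'E'
from h import *
p,d=snapshot('side'); cv2.imwrite('pics/s2.png',p[...,::-1]); print(robot.get_obs()['tool_pos'])
E
```

```text
[ 0.57964002 -0.18745706  0.22893454]
```

View pics/s2.png

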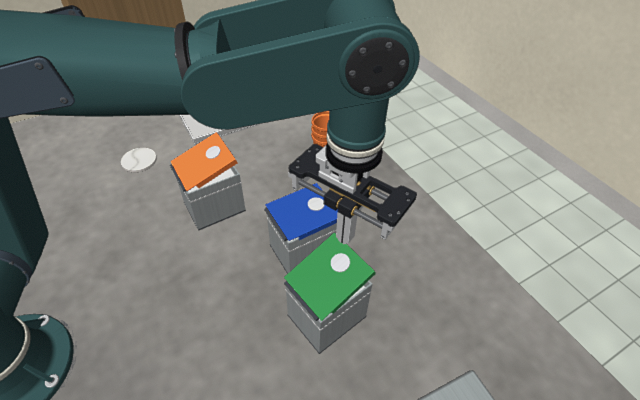

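Green's far edge stands up, lid ajar at about (330,270); orange is unchanged at (205,160). Now over orange.

>>> servo_tool --series "1 7.1 -38.5 0 0;1 7.1 -38.5 0 0;1 7.1 -38.5 0 0;1 7.1 -38.5 0 0;1 7.1 -38.5 0 0;1 7.1 -38.5 0 0;1 7.1 -38.5 0 0;1 7.1 -38.5 0 0;1 7.1 -38.5 0 0;1 7.1 -38.5 0 0;1 7.1 -38.5 0 0;1 7.1 -38.5 0 0;1 7.1 -38.5 0 0"

```text
time: 5.22
tool_pos: [0.4865, 0.1912, 0.2295]
ee_rot: [3.141, 0.004, 0.423]
wrist_force: [-0.6, -0.1, -0.0]
width: 0.0005
```

>>> servo_tool --series "1 0 0 2 0;1 0 0 4 0;1 0 0 4.5 0;1 0 0 4.5 0"

```text
time: 5.55
tool_pos: [0.486, 0.1904, 0.1838]
ee_rot: [-3.141, 0.006, 0.421]
wrist_force: [-0.4, -0.4, -0.1]
width: 0.0001
```

```bash
python3 - <<'E'
from h import *
p,d=snapshot('side'); cv2.imwrite('pics/s3.png',cv2.resize(p[90:250,110:310],None,fx=3,fy=3)[...,::-1])
E
```

```text
(no output)
```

View pics/s3.png

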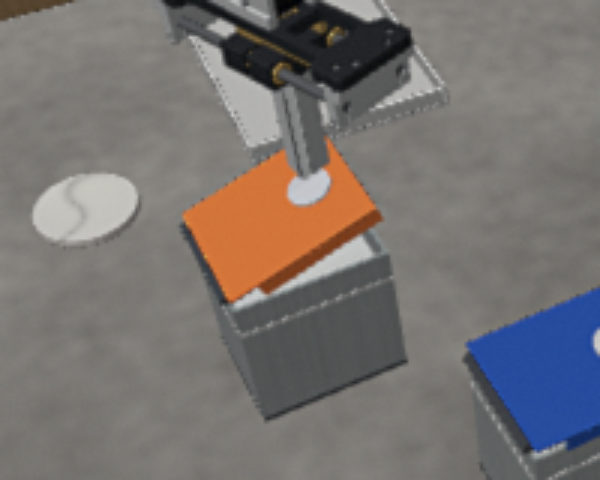

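The fingers are over the orange disc at crop (308,180). Pressing down.

>>> servo_tool --series "1 0 0 1 0;1 0 0 1.8 0;1 0 0 2.6 0;1 0 0 3.4 0;1 0 0 4 0;1 0 0 4.5 0;1 0 0 4.5 0;1 0 0 4.5 0"

```text
time: 6.27
tool_pos: [0.4873, 0.1923, 0.1416]
ee_rot: [3.141, -0.001, 0.424]
wrist_force: [3.8, 0.3, 4.5]
width: 0.0004
```

>>> servo_tool --series "1 0 0 0.2 0;1 0 0 0.4 0;1 0 0 0.6 0;1 0 0 0.6 0;1 0 0 0.6 0"

```text
time: 6.68
tool_pos: [0.4874, 0.1923, 0.136]
ee_rot: [3.141, -0.001, 0.424]
wrist_force: [2.9, -0.2, 5.7]
width: 0.0003
```

>>> servo_tool --series "1 0 0 0.1 0;1 0 0 0.2 0;1 0 0 0.3 0;1 0 0 0.3 0;1 0 0 0.3 0"

```text
time: 7.1
tool_pos: [0.4875, 0.1924, 0.1349]
ee_rot: [3.141, -0.002, 0.424]
wrist_force: [0.2, -1.0, 11.4]
width: 0.0005
```

The arm is on the stop again: 11 N and only about 1 mm of a 3 mm command. Retracting and moving back so the cameras can see.

>>> servo_tool --series "1 0 0 -0.5 0;1 0 0 -1.5 0;1 0 0 -4 0;1 0 0 -8 0;1 0 0 -11 0;1 0 0 -11 0;1 -14 6 -11 0;1 -14 6 -11 0;1 -14 6 -11 0;1 -14 6 -11 0;1 -14 6 -11 0;1 -14 6 -11 0;1 -14 6 -11 0"

```text
time: 8.18
tool_pos: [0.3835, 0.0804, 0.2416]
ee_rot: [-3.14, 0.002, 0.424]
wrist_force: [-0.9, -0.3, 0.2]
width: 0.0007
```

```bash
python3 m.py; python3 - <<'E'
from h import *
for n in('top','side'):
    p,d=snapshot(n); cv2.imwrite(f'pics/{n}4.png',p[...,::-1])
a=np.load('top.npz')['p'][105:165,215:275].astype(int); b=snapshot('top')[0][105:165,215:275].astype(int)
print('cups diff',np.abs(a-b).mean(), robot.get_obs()['tool_pos'],robot.get_obs()['wrist_force'])
E
```

```text
top orange disc px [244.4 262.3] 171 depth med [0.4886 0.1934 0.1438] ray [0.4899 0.1882 0.169 ] lid mean [0.456 0.191 0.141] rect [array([0.458, 0.192]), array([0.124, 0.107]), np.float64(1.342)] tilt 0.019 az -3.04
top blue disc px [343.9 207.9] 176 depth med [ 0.6158 -0.0293  0.1436] ray [ 0.6161 -0.0292  0.142 ] lid mean [ 0.584 -0.029  0.141] rect [array([ 0.587, -0.029]), array([0.106, 0.122]), np.float64(89.572)] tilt 0.019 az 3.12
top green disc px [416.2 228. ] 179 depth med [ 0.5734 -0.1883  0.1692] ray [ 0.5739 -0.1945  0.142 ] lid mean [ 0.547 -0.191  0.158] rect [array([ 0.548, -0.192]), array([0.119, 0.106]), np.float64(8.995)] tilt 0.311 az -2.99
side orange disc px [241.3 230.7] 0 depth med [0.4513 0.0185 0.0016] ray [ 0.4519 -0.04    0.169 ] lid mean [0.461 0.178 0.142] rect [array([0.457, 0.12 ]), array([0.259, 0.125]), np.float64(86.476)] tilt 0.078 az 1.26
side blue disc px [315.5 203.6] 165 depth med [ 0.616  -0.0294  0.1448] ray [ 0.6173 -0.0277  0.142 ] lid mean [ 0.584 -0.036  0.142] rect [array([ 0.587, -0.03 ]), array([0.123, 0.109]), np.float64(0.174)] tilt 0.032 az -2.0
side green disc px [339.9 262.2] 284 depth med [ 0.5739 -0.1892  0.1706] ray [ 0.5853 -0.1734  0.142 ] lid mean [ 0.545 -0.198  0.158] rect [array([ 0.548, -0.193]), array([0.119, 0.107]), np.float64(9.32)] tilt 0.309 az -2.95
cups diff 3.025185185185185 [0.38430997 0.08059427 0.24197212] [-0.60408948 -0.96693891  0.43534753]
```

View pics/side4.png

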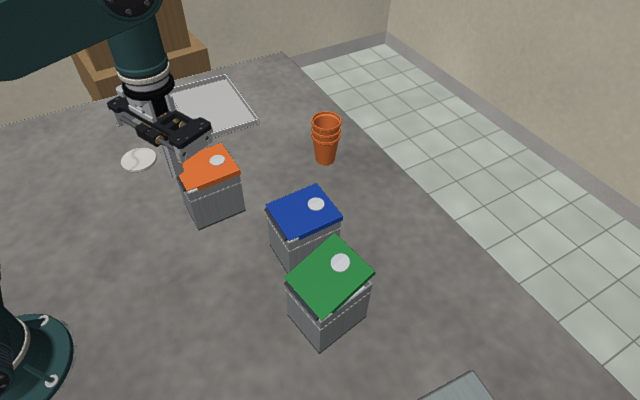

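The picture shows orange shut at (210,168), blue shut, green ajar and the cups unmoved at (325,138). The gripper is free, 240 mm up. Handing in.

```bash
python3 -c "
from bench import robot
print(robot.close_job())"
```

```text
the job is handed in; nothing more can be done
None
```

The job is done and handed in at about 8.5 s on the robot's clock. With the fingers shut, I pressed the green lid's disc to its stop, then the orange lid's disc. The stop showed clearly both times, at about 10 N and 11 N.

- **Lids:** the last top view measured the orange lid level (0.02 rad, disc at about 0.144 m), the green lid ajar at 0.31 rad and the blue lid still shut (0.02 rad).
- **Cups and robot:** the cups looked unmoved, by eye and by image difference against the start; I did not re-measure their position. The arm was clear of everything, with the TCP about 240 mm up.
- **Check that disagreed:** the last side-view reading for the orange tin is not valid (0.08 rad). Its fixed disc pixel no longer lay on the disc, and its lid outline came out far too large (259 mm long). I relied on the top view and the viewed side picture, which both show the orange lid shut.

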